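# Post a finished knife handle through the dust flap of the collecting box

### The job

Push the dark wooden knife-handle block that lies on the feed tray along the tray, against the hanging flap and on through the doorway, so that it drops into the collecting box. Push it with the fingertips and do not pick it up; then draw the fingers back out so that the flap swings shut behind it. Leave the other things on the bench alone.

Things in the scene. Friction and masses are not known exactly. Their poses are not given: they have to be found in the camera images.
- chute: fixed unit: green sheet-metal collecting box, clear sides and roof, bare steel feed tray on two legs before it. Origin on the bench top (z = 0), on the centre line, at the inner face of the box's front wall (4 mm thick). x axis level, the feed direction from tray into box; z up. Box: x = -4 to 198 mm, 158 mm wide, flat roof 211 mm above the bench. Tray surface level, 125 mm above the bench.
- tray_end (a point): middle of the tray's open outer end (no lip), on the tray surface: x = -222 mm in the chute frame. Between low side guides (15 mm above the tray surface) the tray is 154 mm wide from x = -222 to -110 mm, narrows evenly to 84 mm at x = -33 mm and stays so up to the doorway.
- doorway (a point): point on the tray surface in the middle of the doorway, straight below the flap's hinge: x = -6 mm in the chute frame. The doorway is 84 mm wide; clear height 68 mm above the tray up to the hinge knuckles, whose rod lies 72 mm above the tray; a header continues up to the roof, 86 mm above the tray.
- sill_edge (a point): middle of the tray's inner edge, on the tray surface: x = +30 mm in the chute frame, so the tray runs on 36 mm past the flap's hinge line into the box. Beyond this edge is a free drop of 119 mm to the box floor.
- box_in (a point): centre of the collecting box's inner floor, 6 mm above the bench. Inside space: 164 mm along x beyond the tray's inner edge, 150 mm wide.
- flap (a joint): aluminium flap (80 mm wide, 2 mm thick, about 28 g) hung in the doorway on a level hinge rod. Value in rad: 0 hangs shut against its stop; grows as its lower edge is pushed into the box (+x of the chute), at most 1.45; it does not swing outwards. No spring or catch: well under 1 N opens it and it falls shut by its own weight once nothing is under it.
- flap_edge (a point): the middle of the flap's lower edge, 68 mm from the hinge; 4 mm above the tray surface when shut.
- block: dark wooden handle block with two brass pins, 100 mm long (x), 30 wide (y), 20 thick (z), about 70 g, loose on the tray. Origin at its centre, 10 mm above the tray. Its +x end (nose) is rounded (15 mm radius) and points within 25 degrees of the feed direction; its -x end is square. Centre of mass about 2 mm behind the centre: it tips off the tray's inner edge once its centre is some 5 mm past it.
- rough: bystander, leave alone: rough light-wood block 120 x 36 x 26 mm lying on the bench beside the tray; origin at the centre of its underside, x along its length.
- glue: bystander, leave alone: white glue bottle, 48 mm diameter, 110 mm tall, standing on the bench; origin at the centre of its underside.
- hammer: bystander, leave alone: hammer 240 mm long lying on the bench; origin under the middle of its length, x along the handle towards the head.
Mind the look-alikes: they are no part of the job. There is more than one size of the block; the one meant has the size given above.

How it is judged:
By the outcome, as a careful person would: the job done as asked, in the order asked, and still so for the second after the job is handed in, with the robot touching nothing.
It also fails if it takes over 48 s, if anything falls off the work surface, if the arm or the gripper's body presses on something with over 40 N, if the wrist force passes 120 N, or if a joint passes its speed limit or range.

### The arm

A 6-joint arm with a two-finger parallel gripper is mounted at the origin on the work surface. World frame = base frame: x ahead of the robot, y to its left, z up, the work surface at z = 0. Lengths are in m, angles in rad, forces in N, time in s.
With the tool pointing down it reaches from about 0.25 to 0.725 m from the base axis. Payload 4 kg.
Tool frame: the origin (TCP) lies between the finger pads; the fingertips stand 11 mm ahead of it and the grasp point (between the pads) lies 8 mm behind it (bot.tip_extent is the distance from the TCP to the fingertips, in m); z points along the fingers, y is the line along which they close (so a half turn about z gives the same grasp; the last joint's range is limited). The gripper opens to 85 mm and grips with 20 to 120 N. Pads are 22 mm wide; open, the fingers measure 114 mm over their backs; the gripper's body (76 mm by 85 mm) begins 54 mm behind the grasp point. The pads swing forward as they close: fully open they stand 13 mm farther back than shut.
Start: joints at [-1.179, 0.241, 0.005, 1.335, 0, 1.571], TCP at [0.191, -0.462, 0.221] pointing down, gripper open.
Joint ranges: [-2.72, 2.72], [-1.05, 1.87], [-1.09, 1.28], [-1.99, 2.15], [-1.42, 1.44], [-3.14, 3.14]. Speed limits (rad/s): [2.79, 2.79, 3.14, 3.14, 3.14, 3.14].

### API

Orientations are given as a unit quaternion [x, y, z, w].
In Python, from workcell import bot gives the robot as it stands. The module is installed in compiled form; this text tells all that it offers.
- The arm moves only by the tool drive_tool, never from a script. Its argument "rows" is a list of rows, each an object of numbers: "dx", "dy", "dz": the shift along the tool's x, y, z in units of 50 mm (1.0 is 50 mm); "wx", "wy", "wz": the turn, a rotation vector about the tool's x, y, z in units of 5 degrees (1.0 is 5 degrees); "hand": the finger opening in mm, from 0 to 85.4. A call has 1 to 20 rows; each row is the pose to reach, as a shift and turn from the pose commanded when the call began, along the tool's axes at that moment; what a row does not reach only later rows make up. A row lasts 1/10 s, in which the tool goes at most 50 mm and 8.59 degrees, less where a joint would pass 70% of its speed; a pose out of reach is approached as far as the arm can. A call with a gripper value outside its range is refused whole. The fingers move at their own pace and stop on an object; the grip force is fixed at half the most. Time passes only in rows, so rows that repeat a pose let the fingers close. It gives the time, the measured TCP pose, the force, the opening and the grip force at its end, in the units of the state.
- bot.get_obs(): the state, without advancing time (a new reading comes with each control period).
- bot.camera(name): name is "scene" or "top" or "wrist"; returns the picture (400x640x3 uint8, red, green, blue); there is no depth.
- bot.get_calibration(name): a dict with "vfov" (degrees; the focal length in pixels is half the picture's height over the tangent of half this angle, whatever the lens; pixels are square), "cx", "cy" (the principal point, pixels), "origin" and "rotation" of the camera in the world; the wrist camera has in their place "mount" (4x4, takes a point from camera to tool coordinates, whose origin is the TCP and whose axes are the flange's). Camera axes: x right, y up, looking along -z (the intrinsics and any distortion apply to the point x, -y, -z); pixel columns grow to the right and rows downward; lengths in m; the calibration is good to about 2 mm. A picture is of the moment at which its call begins: read the wrist's pose just before it. get_calibration takes no time and is no camera call.
- bot.job_done(): hands the job in; it is judged then, once.
Trained networks look in the newest picture that a camera, given by its name, has taken for a name from the list of things; names that differ only in an ending like _2 or _b are one class to them, and where a whole thing is asked for, a point or a joint stands for the part that bears it (a point fixed in the world has none). Each returns a list of dicts, best first, with "score" (0 to 1); they miss things now and then, are a little off and sometimes report something else, mostly with a low value. They report only what shows in the picture. A call takes as long as a camera call. They do not tell look-alikes from the thing itself.
- bot.look_for(camera, thing): "extent" ([centre column, centre row, width, height] in pixels, round what is visible of it).
- bot.outline_of(camera, thing): "region" (400x640 bool, what is visible of it) and "extent" ([centre column, centre row, width, height] in pixels, round what is visible of it).
The state is a dict: "clock": time; "joint_pos": joint angles; "joint_vel": joint speeds; "tau": joint torques, N m; "eef_pos": TCP position; "tool_rot": TCP orientation; "ft_force": force on the tool from outside, world axes, zero at the start; "ft_torque": the same for the moment, N m; "grip_width": finger opening in m; "grasp_force": force on a finger pad.
Only numpy, scipy, OpenCV 4.12 (cv2) and the standard library are available. Lean on these libraries where they do the work, as an engineer would, in place of code of your own. Each camera call takes 0.05 s, during which the arm holds its last target. There are 200 camera calls.

## Working session

There is one attempt and no reset: what is moved stays moved. The work goes in short steps, Python scripts to look and compute and a tool call to move; the robot and the scene stay as the last step left them, time stands still between calls to the robot, and variables do not carry over. Pictures are saved under pics/ and viewed, at most 10 in all, crops included, and the job is handed in when it is done.

Besides the shell and the picture viewer there is one more tool, called after "Emit:" as name(argument=value, ...), one argument or row to a line, values as JSON. drive_tool: Moves the arm, as the interface text tells. Its arguments: {"type":"object","properties":{"rows":{"type":"array","items":{"type":"object","properties":{"dx":{"type":"number"},"dy":{"type":"number"},"dz":{"type":"number"},"wx":{"type":"number"},"wy":{"type":"number"},"wz":{"type":"number"},"hand":{"type":"number"}}}}},"required":["rows"]}

```bash
mkdir -p pics; python3 - <<'E'
from workcell import bot
import cv2,numpy as np
for c in ("scene","top"):
    im=bot.camera(c); cv2.imwrite(f"pics/{c}0.png",im[:,:,::-1])
    k=bot.get_calibration(c); print(c,{a:np.round(b,4).tolist() if not isinstance(b,str) else b for a,b in k.items()})
    for t in ("chute","block","flap","rough"):
        print(t,[(np.round(d["extent"]).tolist(),round(d["score"],2)) for d in bot.look_for(c,t)][:4])
o=bot.get_obs();print(o["clock"],o["eef_pos"],o["tool_rot"])
k=bot.get_calibration("wrist");print(k)
E
```

```text
scene {'vfov': 45.5119, 'cx': 324.1123, 'cy': 196.5081, 'origin': [1.2097, -0.2903, 0.992], 'rotation': [0.2753, 0.1785, 0.5164, 0.791]}
chute [([287.0, 230.0, 205.0, 128.0], 0.61)]
block [([418.0, 242.0, 30.0, 17.0], 0.83), ([356.0, 157.0, 49.0, 21.0], 0.81), ([344.0, 191.0, 36.0, 28.0], 0.8)]
flap [([305.0, 173.0, 12.0, 9.0], 0.57)]
rough [([372.0, 270.0, 48.0, 37.0], 0.86), ([286.0, 225.0, 210.0, 133.0], 0.27)]
top {'vfov': 51.2486, 'cx': 319.3008, 'cy': 199.3213, 'origin': [0.4782, -0.032, 0.8863], 'rotation': [0.0729, -0.0458, -0.6949, 0.7139]}
chute [([382.0, 213.0, 262.0, 122.0], 0.67), ([378.0, 206.0, 8.0, 39.0], 0.6)]
block [([302.0, 212.0, 56.0, 29.0], 0.96), ([242.0, 158.0, 24.0, 28.0], 0.82), ([246.0, 294.0, 64.0, 23.0], 0.68)]
flap [([378.0, 208.0, 7.0, 44.0], 0.57)]
rough [([308.0, 147.0, 58.0, 22.0], 0.88)]
0.5 [ 0.1909006  -0.46208021  0.22043998] [ 9.80874545e-01  1.94641006e-01 -2.30235712e-05 -7.16977525e-05]
{'vfov': 58.97197355545993, 'cx': 321.7034668064731, 'cy': 198.1084913646528, 'mount': array([[ 1.41510177e-03,  9.51855117e-01,  3.06544994e-01,
         7.98288244e-02],
       [ 9.99998866e-01, -1.50473147e-03,  5.60641486e-05,
        -8.90153583e-04],
       [ 5.14632847e-04,  3.06544567e-01, -9.51856167e-01,
        -1.52686773e-01],
       [ 0.00000000e+00,  0.00000000e+00,  0.00000000e+00,
         1.00000000e+00]])}
```

View pics/scene0.png

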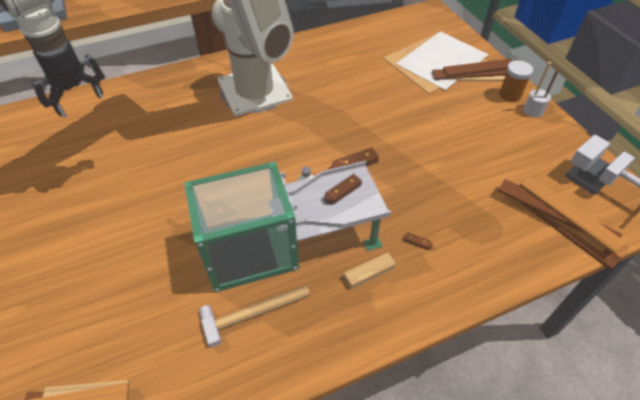

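View pics/top0.png

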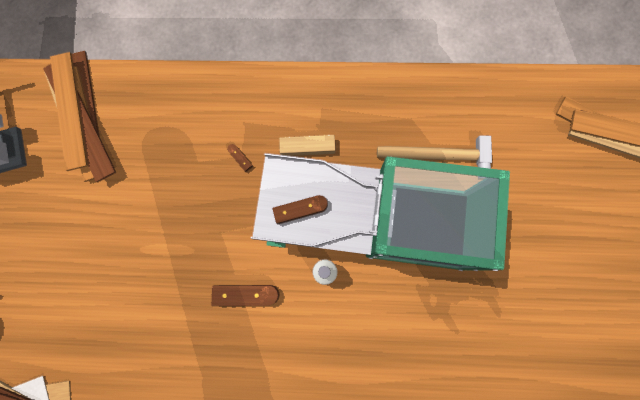

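The scene view shows the tray block at (343,189) with the box at (240,225) and a look-alike block behind the tray at (356,158). In the top view the tray block is at (301,209), nose to the right. The tray spans columns 253–378 and the box spans 377–509. I'll zoom in for a pose fit.

```bash
python3 - <<'E'
import cv2
im=cv2.imread("pics/top0.png")[140:290,240:520]
im=cv2.resize(im,(784,420),interpolation=cv2.INTER_CUBIC);cv2.imwrite("pics/top0c.png",im)
E
```

```text
(no output)
```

View pics/top0c.png

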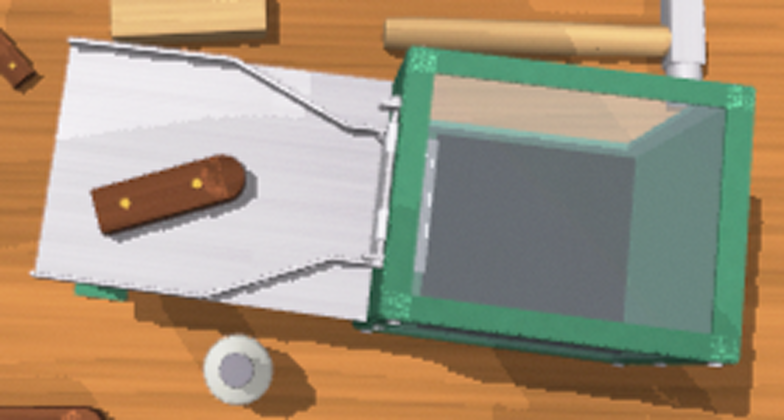

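```bash
cat > h.py <<'E'
import numpy as np, cv2
from scipy.spatial.transform import Rotation as R
from scipy.optimize import least_squares
from workcell import bot
def cam(n,o=None):
    k=bot.get_calibration(n); f=200/np.tan(np.radians(k["vfov"]/2))
    if n=="wrist":
        T=np.eye(4);T[:3,:3]=R.from_quat(o["tool_rot"]).as_matrix();T[:3,3]=o["eef_pos"];M=T@k["mount"]
        return M[:3,:3],M[:3,3],f,k["cx"],k["cy"]
    q=np.array(k["rotation"]); r=R.from_quat(q).as_matrix() if q.shape==(4,) else q
    return r,np.array(k["origin"]),f,k["cx"],k["cy"]
def proj(c,P):
    r,o,f,cx,cy=c; p=(np.atleast_2d(P)-o)@r
    return np.c_[cx+f*p[:,0]/-p[:,2], cy-f*p[:,1]/-p[:,2]]
def ray(c,uv,z):
    r,o,f,cx,cy=c; uv=np.atleast_2d(uv)
    d=np.c_[(uv[:,0]-cx)/f,-(uv[:,1]-cy)/f,-np.ones(len(uv))]@r.T
    return o+d*((z-o[2])/d[:,2])[:,None]
def tow(p,P):
    P=np.atleast_2d(P).astype(float).copy();c,s=np.cos(p[2]),np.sin(p[2])
    return np.c_[p[0]+c*P[:,0]-s*P[:,1],p[1]+s*P[:,0]+c*P[:,1],P[:,2]]
def toc(p,P):
    P=np.atleast_2d(P);c,s=np.cos(p[2]),np.sin(p[2]);x,y=P[:,0]-p[0],P[:,1]-p[1]
    return np.c_[c*x+s*y,-s*x+c*y,P[:,2]]
E
python3 - <<'E'
from h import *
c=cam("top")
px=np.array([[410,47],[754,88],[738,362],[70,41],[36,274],[238,62],[352,129],[335,262],[215,297]])/2.8+[240,140]
M=np.array([[-4,79,211],[198,79,211],[198,-79,211],[-222,77,140],[-222,-77,140],[-110,77,140],[-33,42,140],[-33,-42,140],[-110,-77,140]])/1e3
s=least_squares(lambda p:(proj(c,tow(p,M))-px).ravel(),[.47,-.13,-1.57],loss="soft_l1")
print(s.x,np.round(proj(c,tow(s.x,M))-px,1).tolist())
b=ray(c,np.array([[92,192],[107,235],[246,176]])/2.8+[240,140],.145)
print(b,toc(s.x,b)); np.save("chute.npy",s.x)
E
```

```text
[ 0.58634064 -0.11141431 -1.66844366] [[0.8, 0.9], [1.6, 0.3], [2.0, -0.4], [0.1, 0.9], [-0.5, -0.0], [-0.2, 0.3], [-1.3, -0.3], [-0.4, -2.0], [-2.8, -0.4]]
[[ 0.58467936  0.08183482  0.145     ]
 [ 0.55711521  0.0708313   0.145     ]
 [ 0.59751797 -0.01713343  0.145     ]] [[-0.19216658 -0.02049366  0.145     ]
 [-0.17852819 -0.04685374  0.145     ]
 [-0.09492146  0.00193243  0.145     ]]
```

```bash
cat >> h.py <<'E'
CH=np.load("chute.npy")
def target(tip,tilt=40,yaw=0):
    """tip (chute frame, m) -> TCP pos, R; tool x points back, z forward-down"""
    a=CH[2]+np.radians(yaw);t=np.radians(tilt);f=np.array([np.cos(a),np.sin(a),0]);Z=np.array([0,0,1.])
    z=np.sin(t)*f-np.cos(t)*Z; x=-(np.cos(t)*f+np.sin(t)*Z)
    return tow(CH,tip)[0]-.011*z, np.c_[x,np.cross(z,x),z]
def rows(tips,pose=None,**k):
    o=bot.get_obs(); p0,R0=pose or (np.array(o["eef_pos"]),R.from_quat(o["tool_rot"]).as_matrix())
    for t in tips:
        p,r=target(t,**k); print(t,np.round(R0.T@(p-p0)/.05,2),np.round(R.from_matrix(R0.T@r).as_rotvec(degrees=True)/5,2))
E
python3 - <<'E'
from h import *
rows([[-.28,-.033,.30],[-.28,-.033,.40]])
c=cam("scene")
print(proj(c,tow(CH,[[-.222,.077,.125],[-.222,-.077,.125],[-.004,.079,.211],[-.004,-.079,.211],[.198,.079,.211],[.198,-.079,.211],[-.14,-.016,.145]])))
E
```

```text
[-0.28, -0.033, 0.3] [12.1  -8.84 -1.76] [ -4.32  -7.19 -11.86]
[-0.28, -0.033, 0.4] [12.1  -8.84 -3.76] [ -4.32  -7.19 -11.86]
[[388.73377995 212.65299078]
 [364.1051361  164.4649334 ]
 [294.25236297 215.13382937]
 [274.68858223 160.39659853]
 [194.16155319 241.2465235 ]
 [182.97576808 182.01478803]
 [341.03706156 185.51089823]]
```

Emit:
drive_tool(
  rows=[
    {"dz": -1},
    {"dz": -2},
    {"dz": -3},
    {"dz": -4},
    {"dx": 12.1,"dy": -8.84,"dz": -4,"wx": -4.32,"wy": -7.19,"wz": -11.86},
    {"dx": 12.1,"dy": -8.84,"dz": -4,"wx": -4.32,"wy": -7.19,"wz": -11.86},
    {"dx": 12.1,"dy": -8.84,"dz": -4,"wx": -4.32,"wy": -7.19,"wz": -11.86},
    {"dx": 12.1,"dy": -8.84,"dz": -4,"wx": -4.32,"wy": -7.19,"wz": -11.86},
    {"dx": 12.1,"dy": -8.84,"dz": -4,"wx": -4.32,"wy": -7.19,"wz": -11.86},
    {"dx": 12.1,"dy": -8.84,"dz": -4,"wx": -4.32,"wy": -7.19,"wz": -11.86},
    {"dx": 12.1,"dy": -8.84,"dz": -4,"wx": -4.32,"wy": -7.19,"wz": -11.86},
    {"dx": 12.1,"dy": -8.84,"dz": -4,"wx": -4.32,"wy": -7.19,"wz": -11.86},
    {"dx": 12.1,"dy": -8.84,"dz": -4,"wx": -4.32,"wy": -7.19,"wz": -11.86},
    {"dx": 12.1,"dy": -8.84,"dz": -4,"wx": -4.32,"wy": -7.19,"wz": -11.86},
    {"dx": 12.1,"dy": -8.84,"dz": -4,"wx": -4.32,"wy": -7.19,"wz": -11.86},
    {"dx": 12.1,"dy": -8.84,"dz": -4,"wx": -4.32,"wy": -7.19,"wz": -11.86},
    {"dx": 12.1,"dy": -8.84,"dz": -4,"wx": -4.32,"wy": -7.19,"wz": -11.86},
    {"dx": 12.1,"dy": -8.84,"dz": -4,"wx": -4.32,"wy": -7.19,"wz": -11.86},
    {"dx": 12.1,"dy": -8.84,"dz": -4,"wx": -4.32,"wy": -7.19,"wz": -11.86,"hand": 45},
    {"dx": 12.1,"dy": -8.84,"dz": -4,"wx": -4.32,"wy": -7.19,"wz": -11.86,"hand": 45},
  ],
)

```text
invalid input at $.rows[0]: expected keys dx, dy, dz, wx, wy, wz, hand
```

Emit:
drive_tool(
  rows=[
    {"dx": 0,"dy": 0,"dz": -2,"wx": 0,"wy": 0,"wz": 0,"hand": 45},
    {"dx": 0,"dy": 0,"dz": -2,"wx": 0,"wy": 0,"wz": 0,"hand": 45},
    {"dx": 0,"dy": 0,"dz": -4,"wx": 0,"wy": 0,"wz": 0,"hand": 45},
    {"dx": 0,"dy": 0,"dz": -4,"wx": 0,"wy": 0,"wz": 0,"hand": 45},
    {"dx": 12.1,"dy": -8.84,"dz": -4,"wx": -4.32,"wy": -7.19,"wz": -11.86,"hand": 45},
    {"dx": 12.1,"dy": -8.84,"dz": -4,"wx": -4.32,"wy": -7.19,"wz": -11.86,"hand": 45},
    {"dx": 12.1,"dy": -8.84,"dz": -4,"wx": -4.32,"wy": -7.19,"wz": -11.86,"hand": 45},
    {"dx": 12.1,"dy": -8.84,"dz": -4,"wx": -4.32,"wy": -7.19,"wz": -11.86,"hand": 45},
    {"dx": 12.1,"dy": -8.84,"dz": -4,"wx": -4.32,"wy": -7.19,"wz": -11.86,"hand": 45},
    {"dx": 12.1,"dy": -8.84,"dz": -4,"wx": -4.32,"wy": -7.19,"wz": -11.86,"hand": 45},
    {"dx": 12.1,"dy": -8.84,"dz": -4,"wx": -4.32,"wy": -7.19,"wz": -11.86,"hand": 45},
    {"dx": 12.1,"dy": -8.84,"dz": -4,"wx": -4.32,"wy": -7.19,"wz": -11.86,"hand": 45},
    {"dx": 12.1,"dy": -8.84,"dz": -4,"wx": -4.32,"wy": -7.19,"wz": -11.86,"hand": 45},
    {"dx": 12.1,"dy": -8.84,"dz": -4,"wx": -4.32,"wy": -7.19,"wz": -11.86,"hand": 45},
    {"dx": 12.1,"dy": -8.84,"dz": -4,"wx": -4.32,"wy": -7.19,"wz": -11.86,"hand": 45},
    {"dx": 12.1,"dy": -8.84,"dz": -4,"wx": -4.32,"wy": -7.19,"wz": -11.86,"hand": 45},
    {"dx": 12.1,"dy": -8.84,"dz": -4,"wx": -4.32,"wy": -7.19,"wz": -11.86,"hand": 45},
    {"dx": 12.1,"dy": -8.84,"dz": -4,"wx": -4.32,"wy": -7.19,"wz": -11.86,"hand": 45},
    {"dx": 12.1,"dy": -8.84,"dz": -4,"wx": -4.32,"wy": -7.19,"wz": -11.86,"hand": 45},
    {"dx": 12.1,"dy": -8.84,"dz": -4,"wx": -4.32,"wy": -7.19,"wz": -11.86,"hand": 45},
  ],
)

```text
clock: 2.5
eef_pos: [0.5527, 0.137, 0.3643]
tool_rot: [0.693, 0.64, -0.231, 0.237]
ft_force: [0.1, -0.9, -0.8]
grip_width: 0.0448
grasp_force: 0.0
```

```bash
python3 - <<'E'
from h import *
o=bot.get_obs();print(np.round(o["joint_pos"],2))
rows([[-.26,-.033,.26]])
E
```

```text
[ 0.54  0.67  0.84  2.15 -0.56  2.31]
[-0.26, -0.033, 0.26] [1.56 0.44 1.23] [ 0.5  -0.29  0.03]
```

Emit:
drive_tool(
  rows=[
    {"dx": 1.56,"dy": 0.44,"dz": 1.23,"wx": 0.5,"wy": -0.29,"wz": 0.03,"hand": 45},
    {"dx": 1.56,"dy": 0.44,"dz": 1.23,"wx": 0.5,"wy": -0.29,"wz": 0.03,"hand": 45},
    {"dx": 1.56,"dy": 0.44,"dz": 1.23,"wx": 0.5,"wy": -0.29,"wz": 0.03,"hand": 45},
    {"dx": 1.56,"dy": 0.44,"dz": 1.23,"wx": 0.5,"wy": -0.29,"wz": 0.03,"hand": 45},
    {"dx": 1.56,"dy": 0.44,"dz": 1.23,"wx": 0.5,"wy": -0.29,"wz": 0.03,"hand": 45},
  ],
)

```text
clock: 3.0
eef_pos: [0.5792, 0.1555, 0.2748]
tool_rot: [0.698, 0.63, -0.25, 0.231]
ft_force: [0.6, 0.4, 0.1]
grip_width: 0.0448
grasp_force: 0.0
```

```bash
python3 - <<'E'
from h import *
o=bot.get_obs();print(o["clock"],np.round(o["joint_pos"],2))
im=bot.camera("wrist");cv2.imwrite("pics/w1.png",im[:,:,::-1])
rows([[-.26,-.033,.26]])
c=cam("wrist",o)
print([(np.round(d["extent"]).tolist(),round(d["score"],2)) for d in bot.look_for("wrist","block")])
print(proj(c,tow(CH,[[-.192,-.0205,.145],[-.1785,-.047,.145],[-.095,.002,.145],[-.222,.077,.125],[-.222,-.077,.125]])))
E
```

```text
3.0 [ 0.54  0.79  0.81  2.05 -0.54  2.34]
[-0.26, -0.033, 0.26] [ 0.12 -0.    0.08] [ 0.06 -0.05 -0.07]
[([159.0, 36.0, 80.0, 71.0], 0.92), ([336.0, 169.0, 61.0, 73.0], 0.86)]
[[334.45763384 149.43779705]
 [304.08672702 159.50566332]
 [352.48801609 207.56723809]
 [454.83556294 105.89000406]
 [265.38339529 106.69411552]]
```

View pics/w1.png

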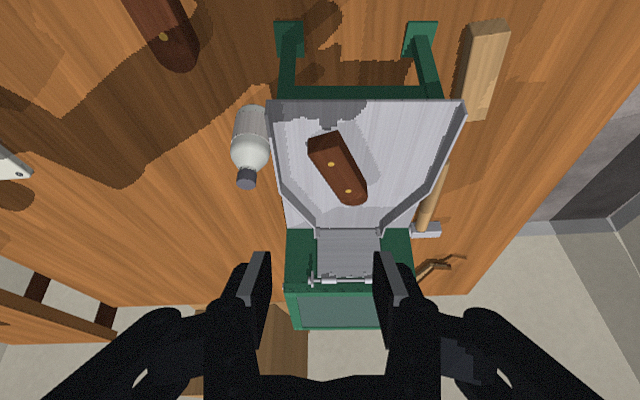

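The wrist view shows the tray with its outer end at the top, corners at (266,100) and (467,101). The block tail is near (323,138), the nose near (350,205) and the flap at (348,255). I'll zoom in to check the pose.

```bash
python3 - <<'E'
from h import *
im=cv2.imread("pics/w1.png")[80:240,250:480]
cv2.imwrite("pics/w1c.png",cv2.resize(im,None,fx=3.4,fy=3.4,interpolation=cv2.INTER_CUBIC))
c=cam("wrist",bot.get_obs())
M=[[-.222,.077,.14],[-.222,-.077,.14],[-.11,.077,.14],[-.11,-.077,.14],[-.033,.042,.14],[-.033,-.042,.14],[-.192,-.0205,.145],[-.1785,-.047,.145],[-.095,.002,.145]]
print(np.round((proj(c,tow(CH,M))-[250,80])*3.4))
E
```

```text
[[707. 134.]
 [ 46. 138.]
 [590. 394.]
 [ 96. 398.]
 [444. 509.]
 [214. 511.]
 [286. 237.]
 [183. 271.]
 [347. 434.]]
```

View pics/w1c.png

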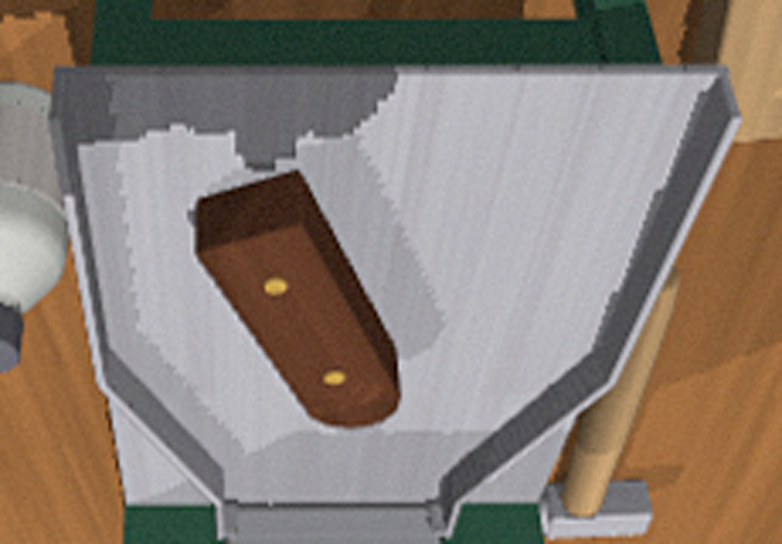

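```bash
python3 - <<'E'
from h import *
c=cam("wrist",bot.get_obs())
M=np.array([[-.222,.077,.14],[-.222,-.077,.125],[-.222,.077,.125],[-.11,.077,.14],[-.11,-.077,.14],[-.033,.042,.14],[-.033,-.042,.14]])
px=np.array([[738,115],[57,70],[722,72],[607,380],[100,385],[449,503],[218,505]])/3.4+[250,80]
f=lambda p:(proj(c,tow(p[:3],M)+[0,0,p[3]])-px).ravel()
s=least_squares(f,[*CH,0],loss="soft_l1");print(CH,s.x,np.round(f(s.x),1))
g=lambda p:f([*p,0.])
s2=least_squares(g,CH,loss="soft_l1");print(s2.x,np.round(g(s2.x),1))
b=ray(c,np.array([[200,255],[305,222],[350,428]])/3.4+[250,80],.145+s.x[3])
print(toc(s.x[:3],b))
ct=cam("top")
E
```

```text
[ 0.58634064 -0.11141431 -1.66844366] [ 0.5884703  -0.10254833 -1.67816126  0.00242965] [-0.5  0.1  0.6 -0.7 -0.1 -0.8 -0.3  1.9 -0.1  0.5  0.9  0.3 -0.1 -0.1]
[ 0.58852177 -0.10493605 -1.68067899] [-1.3  0.3  2.3 -0.7 -0.8 -0.5 -0.8  1.3  0.8 -0.3  0.7 -0.5  0.2 -1. ]
[[-1.78599858e-01 -4.50992267e-02  1.47429654e-01]
 [-1.91234193e-01 -1.91578730e-02  1.47429654e-01]
 [-9.39558542e-02  2.45950368e-05  1.47429654e-01]]
```

```bash
python3 - <<'E'
import numpy as np; np.save("chute.npy",[.588,-.1045,-1.677])
from h import *
rows([[-.235,-.033,.16],[-.21,-.033,.136],[-.168,-.033,.136],[-.168,.0035,.136],[-.24,.0035,.14]])
E
```

```text
[-0.235, -0.033, 0.16] [1.12 0.04 1.84] [ 0.12 -0.05 -0.  ]
[-0.21, -0.033, 0.136] [1.04 0.04 2.53] [ 0.12 -0.05 -0.  ]
[-0.168, -0.033, 0.136] [0.4  0.03 3.07] [ 0.12 -0.05 -0.  ]
[-0.168, 0.0035, 0.136] [0.4  0.76 3.08] [ 0.12 -0.05 -0.  ]
[-0.24, 0.0035, 0.14] [1.45 0.77 2.09] [ 0.12 -0.05 -0.  ]
```

Emit:
drive_tool(
  rows=[
    {"dx": 1.12,"dy": 0.04,"dz": 1.84,"wx": 0.12,"wy": -0.05,"wz": 0,"hand": 45},
    {"dx": 1.12,"dy": 0.04,"dz": 1.84,"wx": 0.12,"wy": -0.05,"wz": 0,"hand": 45},
    {"dx": 1.12,"dy": 0.04,"dz": 1.84,"wx": 0.12,"wy": -0.05,"wz": 0,"hand": 45},
    {"dx": 1.04,"dy": 0.04,"dz": 2.53,"wx": 0.12,"wy": -0.05,"wz": 0,"hand": 45},
    {"dx": 1.04,"dy": 0.04,"dz": 2.53,"wx": 0.12,"wy": -0.05,"wz": 0,"hand": 45},
    {"dx": 0.9,"dy": 0.04,"dz": 2.65,"wx": 0.12,"wy": -0.05,"wz": 0,"hand": 45},
    {"dx": 0.9,"dy": 0.04,"dz": 2.65,"wx": 0.12,"wy": -0.05,"wz": 0,"hand": 45},
  ],
)

```text
clock: 3.8
eef_pos: [0.578, 0.1055, 0.1438]
tool_rot: [0.699, 0.628, -0.255, 0.229]
ft_force: [-0.1, -0.2, 0.8]
grip_width: 0.0449
grasp_force: 0.0
```

```bash
python3 - <<'E'
from h import *
o=bot.get_obs();print(o["clock"],np.round(o["joint_pos"],2),o["ft_force"])
im=bot.camera("wrist");cv2.imwrite("pics/w2.png",im[:,:,::-1])
rows([[-.168,-.033,.136],[-.168,.0035,.136],[-.24,.0035,.14]])
E
```

```text
3.8 [ 0.47  0.77  0.44  1.67 -0.57  2.28] [-0.12734824 -0.19047154  0.82602021]
[-0.168, -0.033, 0.136] [-0.52 -0.01  0.41] [-0.    0.01  0.  ]
[-0.168, 0.0035, 0.136] [-0.52  0.72  0.41] [-0.    0.01  0.  ]
[-0.24, 0.0035, 0.14] [ 0.53  0.72 -0.58] [-0.    0.01  0.  ]
```

View pics/w2.png

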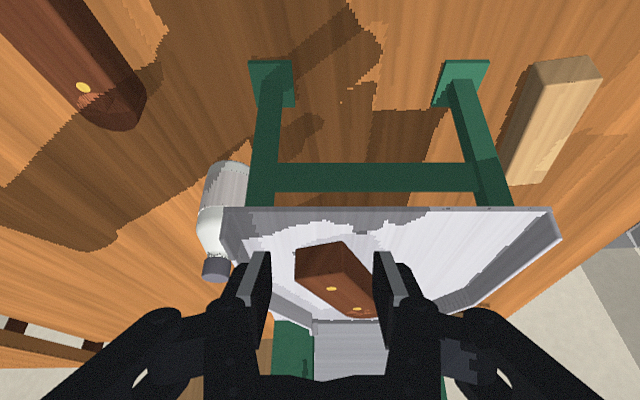

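The block tail (296–350, row 250) sits between the open fingertips, whose inner faces are at columns 270 and 375, as planned. Next I'll advance alongside it and nudge the tail sideways.

Emit:
drive_tool(
  rows=[
    {"dx": -0.25,"dy": 0,"dz": 0.2,"wx": 0,"wy": 0,"wz": 0,"hand": 45},
    {"dx": -0.52,"dy": 0,"dz": 0.41,"wx": 0,"wy": 0,"wz": 0,"hand": 45},
    {"dx": -0.52,"dy": 0,"dz": 0.41,"wx": 0,"wy": 0,"wz": 0,"hand": 45},
    {"dx": -0.52,"dy": 0.12,"dz": 0.41,"wx": 0,"wy": 0,"wz": 0,"hand": 45},
    {"dx": -0.52,"dy": 0.24,"dz": 0.41,"wx": 0,"wy": 0,"wz": 0,"hand": 45},
    {"dx": -0.52,"dy": 0.36,"dz": 0.41,"wx": 0,"wy": 0,"wz": 0,"hand": 45},
    {"dx": -0.52,"dy": 0.48,"dz": 0.41,"wx": 0,"wy": 0,"wz": 0,"hand": 45},
    {"dx": -0.52,"dy": 0.6,"dz": 0.41,"wx": 0,"wy": 0,"wz": 0,"hand": 45},
    {"dx": -0.52,"dy": 0.72,"dz": 0.41,"wx": 0,"wy": 0,"wz": 0,"hand": 45},
    {"dx": -0.52,"dy": 0.72,"dz": 0.41,"wx": 0,"wy": 0,"wz": 0,"hand": 45},
    {"dx": -0.52,"dy": 0.72,"dz": 0.41,"wx": 0,"wy": 0,"wz": 0,"hand": 45},
    {"dx": 0.1,"dy": 0.66,"dz": -0.2,"wx": 0,"wy": 0,"wz": 0,"hand": 45},
    {"dx": 0.53,"dy": 0.66,"dz": -0.58,"wx": 0,"wy": 0,"wz": 0,"hand": 45},
    {"dx": 0.53,"dy": 0.66,"dz": -0.9,"wx": 0,"wy": 0,"wz": 0,"hand": 0},
    {"dx": 0.53,"dy": 0.66,"dz": -0.9,"wx": 0,"wy": 0,"wz": 0,"hand": 0},
    {"dx": 0.53,"dy": 0.66,"dz": -0.9,"wx": 0,"wy": 0,"wz": 0,"hand": 0},
    {"dx": 0.53,"dy": 0.66,"dz": -0.9,"wx": 0,"wy": 0,"wz": 0,"hand": 0},
  ],
)

```text
clock: 5.55
eef_pos: [0.6143, 0.15, 0.1574]
tool_rot: [0.698, 0.628, -0.258, 0.228]
ft_force: [-0.3, 0.2, 0.3]
grip_width: -0.0
grasp_force: 0.0
```

```bash
python3 - <<'E'
from h import *
o=bot.get_obs();print(o["clock"],np.round(o["joint_pos"],2),o["ft_force"],o["grip_width"])
im=bot.camera("wrist")
t=bot.camera("top"); t=t[140:290,240:400]
v=np.zeros((600,800,3),np.uint8); a=cv2.resize(t,None,fx=2.3,fy=2.3); b=cv2.resize(im[180:380,180:580],(800,400-145+0)) if 0 else im[130:380,200:600]
v[:a.shape[0],:a.shape[1]]=a; v[350:600,:400]=b
v[0:345,370:,:][:int(345)]=0
d=cv2.resize(im[180:330,240:480],(430,269)); v[:269,370:]=d
cv2.imwrite("pics/w3.png",v[:,:,::-1])
c=cam("wrist",o)
print("tray corners pred",np.round(proj(c,tow(CH,[[-.222,.077,.125],[-.222,-.077,.125]]))))
E
```

```text
5.55 [ 0.5   0.9   0.72  1.85 -0.55  2.31] [-0.34929717  0.22212549  0.30976321] -7.583853364905839e-06
tray corners pred [[447. 231.]
 [196. 229.]]
```

View pics/w3.png

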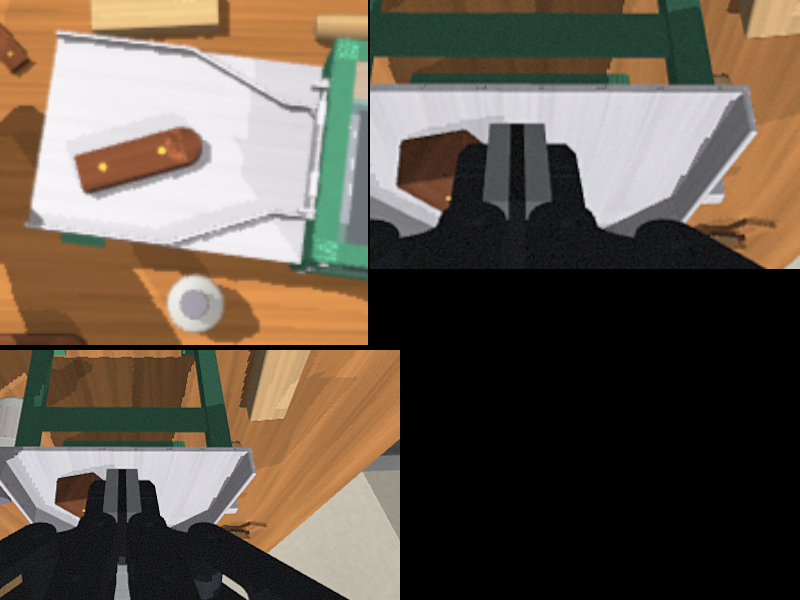

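The top crop shows the block unmoved, with its tail still at (273,208)–(278,224), so the open tips passed over it. I'll repeat the nudge lower and farther in.

```bash
python3 - <<'E'
from h import *
rows([[-.235,-.029,.15],[-.21,-.029,.132],[-.155,-.029,.132],[-.155,.007,.132],[-.24,.005,.14],[-.26,.005,.16]])
E
```

```text
[-0.235, -0.029, 0.15] [-0.22 -0.56  0.16] [-0.06  0.05  0.03]
[-0.21, -0.029, 0.132] [-0.37 -0.56  0.76] [-0.06  0.05  0.03]
[-0.155, -0.029, 0.132] [-1.21 -0.56  1.47] [-0.06  0.05  0.03]
[-0.155, 0.007, 0.132] [-1.21  0.16  1.47] [-0.06  0.05  0.03]
[-0.24, 0.005, 0.14] [-0.01  0.12  0.25] [-0.06  0.05  0.03]
[-0.26, 0.005, 0.16] [ 0.03  0.12 -0.32] [-0.06  0.05  0.03]
```

Emit:
drive_tool(
  rows=[
    {"dx": -0.22,"dy": -0.56,"dz": 0.16,"wx": 0,"wy": 0,"wz": 0,"hand": 52},
    {"dx": -0.22,"dy": -0.56,"dz": 0.16,"wx": 0,"wy": 0,"wz": 0,"hand": 52},
    {"dx": -0.22,"dy": -0.56,"dz": 0.16,"wx": 0,"wy": 0,"wz": 0,"hand": 52},
    {"dx": -0.22,"dy": -0.56,"dz": 0.16,"wx": 0,"wy": 0,"wz": 0,"hand": 52},
    {"dx": -0.37,"dy": -0.56,"dz": 0.76,"wx": 0,"wy": 0,"wz": 0,"hand": 52},
    {"dx": -0.37,"dy": -0.56,"dz": 0.76,"wx": 0,"wy": 0,"wz": 0,"hand": 52},
    {"dx": -0.8,"dy": -0.56,"dz": 1.12,"wx": 0,"wy": 0,"wz": 0,"hand": 52},
    {"dx": -1.21,"dy": -0.56,"dz": 1.47,"wx": 0,"wy": 0,"wz": 0,"hand": 52},
    {"dx": -1.21,"dy": -0.56,"dz": 1.47,"wx": 0,"wy": 0,"wz": 0,"hand": 52},
  ],
)

```text
clock: 6.55
eef_pos: [0.5774, 0.0585, 0.1419]
tool_rot: [0.699, 0.627, -0.257, 0.228]
ft_force: [-0.2, 0.7, 0.3]
grip_width: 0.0521
grasp_force: 0.0
```

```bash
python3 - <<'E'
from h import *
o=bot.get_obs();print(o["clock"],o["ft_force"],o["grip_width"])
w=bot.camera("wrist");t=bot.camera("top");s=bot.camera("scene")
v=np.zeros((600,800,3),np.uint8)
v[:300,:400]=cv2.resize(t[160:265,240:380],(400,300)); v[:300,400:]=cv2.resize(s[130:250,280:440],(400,300)); v[300:,:480]=cv2.resize(w[170:370,160:480],(480,300))
cv2.imwrite("pics/w4.png",v[:,:,::-1])
rows([[-.155,-.029,.132],[-.155,.007,.132],[-.24,.005,.14],[-.26,.005,.16]])
E
```

```text
6.55 [-0.24077318  0.66628131  0.32776139] 0.05206429510286668
[-0.155, -0.029, 0.132] [-0.02 -0.03  0.04] [-0.03  0.02  0.02]
[-0.155, 0.007, 0.132] [-0.02  0.69  0.04] [-0.03  0.02  0.02]
[-0.24, 0.005, 0.14] [ 1.18  0.65 -1.18] [-0.03  0.02  0.02]
[-0.26, 0.005, 0.16] [ 1.22  0.65 -1.74] [-0.03  0.02  0.02]
```

View pics/w4.png

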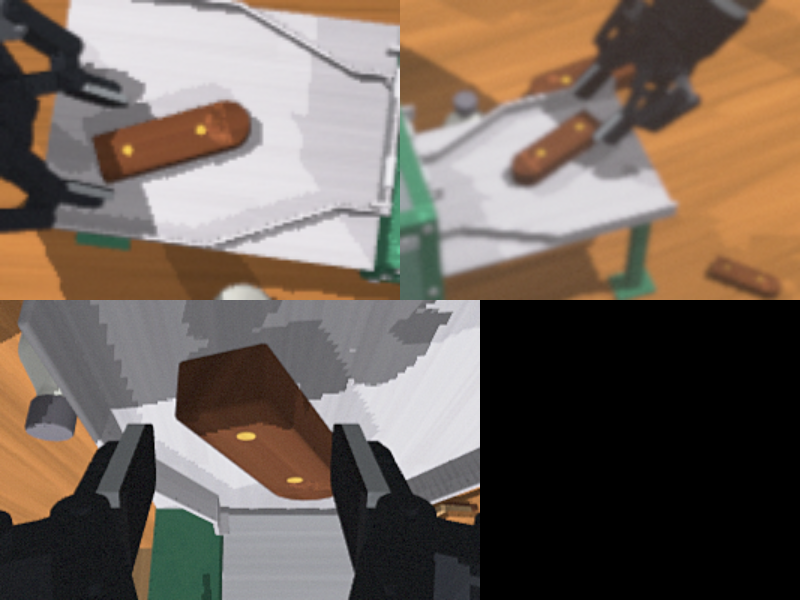

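```bash
python3 - <<'E'
from h import *
a,b=cam("top"),cam("scene")
for u,v in (((284.5,194),(359.2,185.2)),((279.6,230),(351.2,168))):
    s=least_squares(lambda P:np.r_[proj(a,P)[0]-u,proj(b,P)[0]-v],[.57,.05,.13]);print(toc(CH,s.x),s.fun)
o=bot.get_obs();z=R.from_quat(o["tool_rot"]).as_matrix()[:,2];print(toc(CH,o["eef_pos"]),toc(CH,o["eef_pos"]+.011*z),z,bot.tip_extent)
E
```

```text
[[-0.16687628  0.00403402  0.15876753]] [-0.45766684 -0.1728828  -0.61328887  0.11507332]
[[-0.16851716 -0.05953204  0.1482546 ]] [-1.0890731  -0.41118707 -1.52385921  0.26572976]
[[-0.16404813 -0.02773653  0.14127879]] [[-0.15696125 -0.02776282  0.13286598]] [-0.07067125 -0.64037835 -0.76480137] 0.011
```

The tips are level with the block's tail end and sit high. I'll go 15 mm farther, 4 mm lower, then nudge sideways.

Emit:
drive_tool(
  rows=[
    {"dx": -0.1,"dy": 0,"dz": 0.13,"wx": 0,"wy": 0,"wz": 0,"hand": 52},
    {"dx": -0.18,"dy": 0,"dz": 0.25,"wx": 0,"wy": 0,"wz": 0,"hand": 52},
    {"dx": -0.18,"dy": 0,"dz": 0.25,"wx": 0,"wy": 0,"wz": 0,"hand": 52},
    {"dx": -0.18,"dy": 0.12,"dz": 0.25,"wx": 0,"wy": 0,"wz": 0,"hand": 52},
    {"dx": -0.18,"dy": 0.24,"dz": 0.25,"wx": 0,"wy": 0,"wz": 0,"hand": 52},
    {"dx": -0.18,"dy": 0.36,"dz": 0.25,"wx": 0,"wy": 0,"wz": 0,"hand": 52},
    {"dx": -0.18,"dy": 0.48,"dz": 0.25,"wx": 0,"wy": 0,"wz": 0,"hand": 52},
    {"dx": -0.18,"dy": 0.6,"dz": 0.25,"wx": 0,"wy": 0,"wz": 0,"hand": 52},
    {"dx": -0.18,"dy": 0.69,"dz": 0.25,"wx": 0,"wy": 0,"wz": 0,"hand": 52},
    {"dx": -0.18,"dy": 0.69,"dz": 0.25,"wx": 0,"wy": 0,"wz": 0,"hand": 52},
  ],
)

```text
clock: 7.7
eef_pos: [0.6101, 0.0422, 0.1365]
tool_rot: [0.698, 0.628, -0.257, 0.228]
ft_force: [0.1, -0.2, -0.5]
grip_width: 0.052
grasp_force: 0.0
```

```bash
python3 - <<'E'
from h import *
o=bot.get_obs();print(o["clock"],o["ft_force"],o["grip_width"],toc(CH,o["eef_pos"]))
w=bot.camera("wrist");t=bot.camera("top");s=bot.camera("scene")
v=np.zeros((600,800,3),np.uint8)
v[:300,:400]=cv2.resize(t[160:265,240:380],(400,300)); v[:300,400:]=cv2.resize(s[130:250,280:440],(400,300)); v[300:,:480]=cv2.resize(w[170:370,160:480],(480,300))
cv2.imwrite("pics/w5.png",v[:,:,::-1])
E
```

```text
7.7 [ 0.08815056 -0.2369988  -0.46590305] 0.051954975353364546 [[-0.14817403  0.0063836   0.13654229]]
```

View pics/w5.png

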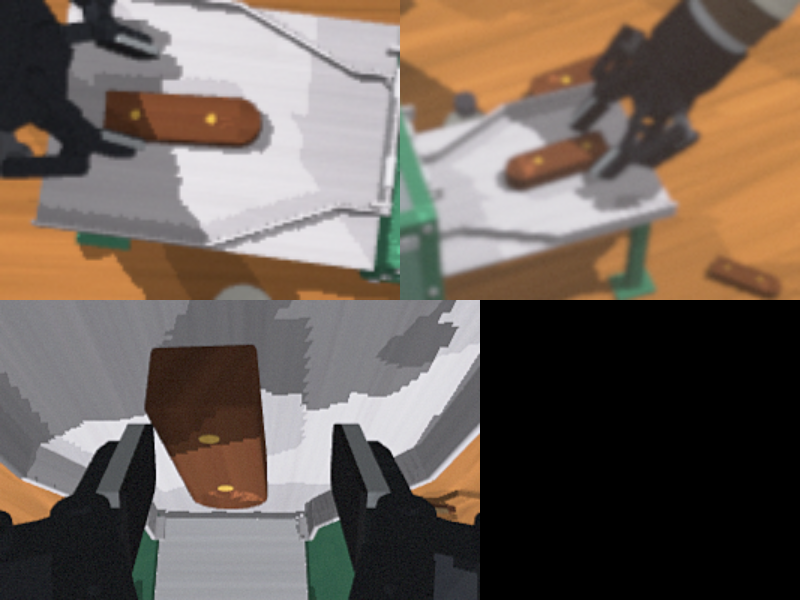

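The nudge worked. In the top panel the block now lies nearly along the tray, tail (107,119) to nose (262,122). I'll compute the chute-frame pose.

```bash
python3 - <<'E'
from h import *
c=cam("top");CT=np.array([.58634,-.11141,-1.66844])
P=ray(c,np.array([[107,119],[262,122],[105,93],[109,144]])/2.857+[240,160],.145);print(P)
for C in (CT,CH):
    p=toc(C,P);d=p[1]-p[0];print(p.round(4).tolist(),np.degrees(np.arctan2(d[1],d[0])),np.linalg.norm(d))
E
```

```text
[[ 0.59752653  0.07410001  0.145     ]
 [ 0.59796752 -0.02404935  0.145     ]
 [ 0.61423346  0.07616141  0.145     ]
 [ 0.58158228  0.07208383  0.145     ]]
[[-0.1857, -0.007, 0.145], [-0.0881, 0.0031, 0.145], [-0.1894, 0.0095, 0.145], [-0.1822, -0.0226, 0.145]] 5.852003800606487 0.09815035209375822
[[-0.1786, -0.0095, 0.145], [-0.0811, 0.0014, 0.145], [-0.1824, 0.0069, 0.145], [-0.1749, -0.0251, 0.145]] 6.342455673238482 0.09815035209375818
```

Emit:
drive_tool(
  rows=[
    {"dx": 0,"dy": 0.06,"dz": 0,"wx": 0,"wy": 0,"wz": 0,"hand": 52},
    {"dx": 0,"dy": 0.13,"dz": 0,"wx": 0,"wy": 0,"wz": 0,"hand": 52},
    {"dx": 0,"dy": 0.13,"dz": 0,"wx": 0,"wy": 0,"wz": 0,"hand": 52},
    {"dx": 0,"dy": 0.0,"dz": 0,"wx": 0,"wy": 0,"wz": 0,"hand": 52},
    {"dx": 0.6,"dy": -0.05,"dz": -0.52,"wx": 0,"wy": 0,"wz": 0,"hand": 52},
    {"dx": 1.23,"dy": -0.05,"dz": -1.03,"wx": 0,"wy": 0,"wz": 0,"hand": 52},
    {"dx": 1.23,"dy": -0.05,"dz": -1.03,"wx": 0,"wy": 0,"wz": 0,"hand": 52},
    {"dx": 1.23,"dy": -0.05,"dz": -1.5,"wx": 0,"wy": 0,"wz": 0,"hand": 0},
    {"dx": 1.23,"dy": -0.05,"dz": -1.5,"wx": 0,"wy": 0,"wz": 0,"hand": 0},
    {"dx": 1.23,"dy": -0.05,"dz": -1.5,"wx": 0,"wy": 0,"wz": 0,"hand": 0},
    {"dx": 1.23,"dy": -0.05,"dz": -1.5,"wx": 0,"wy": 0,"wz": 0,"hand": 0},
  ],
)

```text
clock: 8.95
eef_pos: [0.6168, 0.1365, 0.154]
tool_rot: [0.698, 0.628, -0.257, 0.228]
ft_force: [0.3, -0.6, -0.5]
grip_width: 0.0003
grasp_force: 0.0
```

```bash
cat >> h.py <<'E'
CT=np.array([.58634,-.11141,-1.66844])
def block_top():
    """dark-brown block on tray in top picture, via network outline -> chute frame (CT)"""
    bot.camera("top"); c=cam("top")
    for d in bot.outline_of("top","block"):
        e=d["extent"]
        if 250<e[0]<460 and 175<e[1]<245:
            (u,v),wh,a=cv2.minAreaRect(np.argwhere(d["region"])[:,::-1].astype(np.float32))
            box=cv2.boxPoints(((u,v),wh,a)); P=toc(CT,ray(c,box,.14)); m=toc(CT,ray(c,[[u,v]],.14))[0]
            i=np.argsort(P[:,0]); t,n=P[i[:2]].mean(0),P[i[2:]].mean(0)
            print("block",round(d["score"],2),"tail",t.round(4)[:2],"nose",n.round(4)[:2],"yaw",np.degrees(np.arctan2(*(n-t)[1::-1])).round(1))
E
python3 - <<'E'
from h import *
o=bot.get_obs();print(o["clock"],o["ft_force"],o["grip_width"],toc(CT,o["eef_pos"]))
block_top()
E
```

```text
8.95 [ 0.29241756 -0.59145101 -0.47293971] 0.00027423593176342673 [[-0.24974006  0.00613274  0.15397523]]
block 0.65 tail [-0.1886  0.0032] nose [-0.0874  0.0038] yaw 0.4
```

```bash
python3 - <<'E'
import h; from h import *
h.CH=CT
rows([[-.225,.003,.145],[-.222,.003,.133],[-.195,.003,.133],[-.165,.003,.133],[-.115,.003,.133]],tilt=36)
E
```

```text
[-0.225, 0.003, 0.145] [-0.28 -0.06  0.24] [-0.12  0.85 -0.04]
[-0.222, 0.003, 0.133] [-0.17 -0.06  0.46] [-0.12  0.85 -0.04]
[-0.195, 0.003, 0.133] [-0.58 -0.05  0.81] [-0.12  0.85 -0.04]
[-0.165, 0.003, 0.133] [-1.04 -0.05  1.19] [-0.12  0.85 -0.04]
[-0.115, 0.003, 0.133] [-1.8  -0.04  1.84] [-0.12  0.85 -0.04]
```

Emit:
drive_tool(
  rows=[
    {"dx": -0.28,"dy": -0.06,"dz": 0.24,"wx": -0.12,"wy": 0.85,"wz": -0.04,"hand": 0},
    {"dx": -0.28,"dy": -0.06,"dz": 0.24,"wx": -0.12,"wy": 0.85,"wz": -0.04,"hand": 0},
    {"dx": -0.17,"dy": -0.06,"dz": 0.46,"wx": -0.12,"wy": 0.85,"wz": -0.04,"hand": 0},
    {"dx": -0.17,"dy": -0.06,"dz": 0.46,"wx": -0.12,"wy": 0.85,"wz": -0.04,"hand": 0},
    {"dx": -0.38,"dy": -0.06,"dz": 0.64,"wx": -0.12,"wy": 0.85,"wz": -0.04,"hand": 0},
    {"dx": -0.58,"dy": -0.05,"dz": 0.81,"wx": -0.12,"wy": 0.85,"wz": -0.04,"hand": 0},
    {"dx": -0.73,"dy": -0.05,"dz": 0.94,"wx": -0.12,"wy": 0.85,"wz": -0.04,"hand": 0},
    {"dx": -0.88,"dy": -0.05,"dz": 1.06,"wx": -0.12,"wy": 0.85,"wz": -0.04,"hand": 0},
    {"dx": -1.04,"dy": -0.05,"dz": 1.19,"wx": -0.12,"wy": 0.85,"wz": -0.04,"hand": 0},
    {"dx": -1.04,"dy": -0.05,"dz": 1.19,"wx": -0.12,"wy": 0.85,"wz": -0.04,"hand": 0},
  ],
)

```text
clock: 10.05
eef_pos: [0.6061, 0.0585, 0.1429]
tool_rot: [0.705, 0.639, -0.228, 0.208]
ft_force: [0.5, 0.0, 0.1]
grip_width: -0.0001
grasp_force: 0.0
```

```bash
python3 - <<'E'
import h; from h import *
h.CH=CT
o=bot.get_obs();print(o["clock"],o["ft_force"],toc(CT,o["eef_pos"]))
block_top()
rows([[-.165,.002,.133],[-.115,.002,.133],[-.07,.002,.133],[-.045,.002,.133]],tilt=36)
E
```

```text
10.05 [0.52419784 0.04732953 0.09919338] [[-0.1709853   0.00307481  0.14289375]]
block 0.79 tail [-0.185   0.0035] nose [-0.0884  0.002 ] yaw -0.9
[-0.165, 0.002, 0.133] [-0.   -0.02  0.02] [ 0.01 -0.01 -0.  ]
[-0.115, 0.002, 0.133] [-0.81 -0.02  0.61] [ 0.01 -0.01 -0.  ]
[-0.07, 0.002, 0.133] [-1.54 -0.02  1.14] [ 0.01 -0.01 -0.  ]
[-0.045, 0.002, 0.133] [-1.95 -0.02  1.43] [ 0.01 -0.01 -0.  ]
```

```bash
python3 - <<'E'
from h import *
w=bot.camera("wrist");t=bot.camera("top");s=bot.camera("scene")
o=bot.get_obs();r=R.from_quat(o["tool_rot"]).as_matrix();p=np.array(o["eef_pos"])
for n,im in (("top",t),("scene",s)):
    print(n,proj(cam(n),[p,p+.011*r[:,2],p+r@[-.011,0,.011],p+r@[.011,0,.011]]).round(1).tolist())
v=np.zeros((600,800,3),np.uint8)
v[:300,:400]=cv2.resize(t[170:230,260:340],(400,300),interpolation=cv2.INTER_CUBIC); v[:300,400:]=cv2.resize(s[155:215,310:390],(400,300),interpolation=cv2.INTER_CUBIC); v[300:,:480]=cv2.resize(w[170:370,160:480],(480,300))
cv2.imwrite("pics/w6.png",v[:,:,::-1])
E
```

```text
top [[285.3, 197.2], [289.3, 198.5], [293.8, 198.5], [285.0, 198.5]]
scene [[357.3, 188.9], [354.5, 192.0], [351.0, 191.2], [358.0, 192.8]]
```

View pics/w6.png

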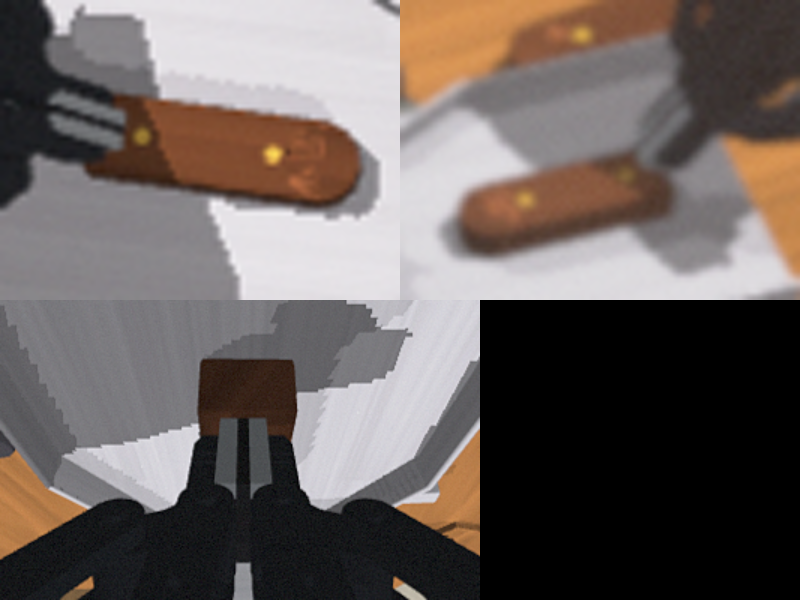

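The top and scene panels show the closed tip above the block's tail, not behind it: tip at panel (125,118) top and (640,155) scene. The true tip is higher than the model says, so I'll triangulate the offset.

```bash
python3 - <<'E'
import h;from h import *
a,b=cam("top"),cam("scene");o=bot.get_obs();r=R.from_quat(o["tool_rot"]).as_matrix();p=np.array(o["eef_pos"])
for u,v in (((285,193.4),(357.5,186.5)),((285,193.4),(360,187)),((285,193.4),(356,188))):
    s=least_squares(lambda P:np.r_[proj(a,P)[0]-u,proj(b,P)[0]-v],[.6,.05,.14]);print(s.x.round(4),toc(CT,s.x).round(4),s.fun.round(1),"tool",(r.T@(s.x-p)*1e3).round(1))
h.CH=CT
rows([[-.225,.003,.145],[-.225,.003,.126],[-.225,.003,.123]],tilt=36)
E
```

```text
[0.6107 0.059  0.1569] [[-0.172   0.0076  0.1569]] [ 0.3  0.1  0.4 -0.1] tool [ -9.4   4.4 -11. ]
[0.6118 0.0613 0.1543] [[-0.1743  0.0085  0.1543]] [-0.8 -0.3 -1.   0.2] tool [ -5.9   5.3 -10.3]
[0.6109 0.058  0.1529] [[-0.171   0.0079  0.1529]] [ 1.1  0.4  1.5 -0.3] tool [-7.8  4.7 -7.3]
[-0.225, 0.003, 0.145] [ 0.81 -0.   -0.87] [ 0.02 -0.01  0.01]
[-0.225, 0.003, 0.126] [ 1.03 -0.   -0.56] [ 0.02 -0.01  0.01]
[-0.225, 0.003, 0.123] [ 1.07 -0.   -0.51] [ 0.02 -0.01  0.01]
```

```bash
python3 - <<'E'
from h import *
k=bot.get_calibration("wrist");M=k["mount"];f=200/np.tan(np.radians(k["vfov"]/2))
c=(M[:3,:3],M[:3,3],f,k["cx"],k["cy"])
for x in (11,-11):
    for z in (11,0,-9): print(x,z,proj(c,[[x/1e3,0,z/1e3]]).round(1))
E
```

```text
11 11 [[319.6 228.5]]
11 0 [[319.5 237.5]]
11 -9 [[319.4 245.8]]
-11 11 [[319.6 267.5]]
-11 0 [[319.5 278.6]]
-11 -9 [[319.4 288.6]]
```

```bash
sed -i 's/-.011\*z, np.c_/+.010*z, np.c_/' h.py; python3 - <<'E'
import h; from h import *
h.CH=CT
rows([[-.225,.003,.155],[-.215,.003,.139],[-.215,.003,.135]],tilt=36)
E
```

```text
[-0.225, 0.003, 0.155] [ 0.69 -0.   -0.61] [ 0.02 -0.01  0.01]
[-0.215, 0.003, 0.139] [ 0.72 -0.   -0.24] [ 0.02 -0.01  0.01]
[-0.215, 0.003, 0.135] [ 0.77 -0.   -0.17] [ 0.02 -0.01  0.01]
```

Emit:
drive_tool(
  rows=[
    {"dx": 0.69,"dy": 0,"dz": -0.61,"wx": 0,"wy": 0,"wz": 0,"hand": 0},
    {"dx": 0.69,"dy": 0,"dz": -0.61,"wx": 0,"wy": 0,"wz": 0,"hand": 0},
    {"dx": 0.72,"dy": 0,"dz": -0.24,"wx": 0,"wy": 0,"wz": 0,"hand": 0},
    {"dx": 0.72,"dy": 0,"dz": -0.24,"wx": 0,"wy": 0,"wz": 0,"hand": 0},
    {"dx": 0.77,"dy": 0,"dz": -0.17,"wx": 0,"wy": 0,"wz": 0,"hand": 0},
    {"dx": 0.77,"dy": 0,"dz": -0.17,"wx": 0,"wy": 0,"wz": 0,"hand": 0},
  ],
)

```text
clock: 10.9
eef_pos: [0.6097, 0.0961, 0.1266]
tool_rot: [0.704, 0.639, -0.228, 0.208]
ft_force: [0.3, -0.1, -0.0]
grip_width: 0.0001
grasp_force: 0.0
```

```bash
python3 - <<'E'
import h; from h import *
h.CH=CT
o=bot.get_obs();print(o["clock"],o["ft_force"],toc(CT,o["eef_pos"]))
block_top()
rows([[-.215,.003,.135],[-.19,.003,.135],[-.165,.003,.135],[-.115,.002,.135]],tilt=36)
E
```

```text
10.9 [ 0.29303609 -0.14625408 -0.03410187] [[-0.20878736  0.00304875  0.12662152]]
block 0.67 tail [-0.1885  0.0052] nose [-0.0895  0.0014] yaw -2.2
[-0.215, 0.003, 0.135] [ 0.01 -0.01  0.  ] [ 0.02 -0.01 -0.  ]
[-0.19, 0.003, 0.135] [-0.4  -0.01  0.29] [ 0.02 -0.01 -0.  ]
[-0.165, 0.003, 0.135] [-0.8  -0.01  0.59] [ 0.02 -0.01 -0.  ]
[-0.115, 0.002, 0.135] [-1.61 -0.03  1.17] [ 0.02 -0.01 -0.  ]
```

TCP z is 0.1266 with no tray contact, which confirms the tips are shorter than stated. Pushing now.

Emit:
drive_tool(
  rows=[
    {"dx": -0.2,"dy": 0,"dz": 0.15,"wx": 0,"wy": 0,"wz": 0,"hand": 0},
    {"dx": -0.4,"dy": 0,"dz": 0.29,"wx": 0,"wy": 0,"wz": 0,"hand": 0},
    {"dx": -0.53,"dy": 0,"dz": 0.39,"wx": 0,"wy": 0,"wz": 0,"hand": 0},
    {"dx": -0.67,"dy": 0,"dz": 0.49,"wx": 0,"wy": 0,"wz": 0,"hand": 0},
    {"dx": -0.8,"dy": 0,"dz": 0.59,"wx": 0,"wy": 0,"wz": 0,"hand": 0},
    {"dx": -0.8,"dy": 0,"dz": 0.59,"wx": 0,"wy": 0,"wz": 0,"hand": 0},
  ],
)

```text
clock: 11.6
eef_pos: [0.6047, 0.045, 0.1267]
tool_rot: [0.705, 0.639, -0.228, 0.208]
ft_force: [-1.3, -0.7, 0.5]
grip_width: -0.0002
grasp_force: 0.0
```

```bash
python3 - <<'E'
import h; from h import *
h.CH=CT
o=bot.get_obs();print(o["clock"],o["ft_force"],toc(CT,o["eef_pos"]))
block_top()
rows([[-.165,.003,.135],[-.14,.003,.135],[-.115,.003,.135],[-.09,.002,.135],[-.065,.002,.135],[-.05,.002,.135]],tilt=36)
E
```

```text
11.6 [-1.28089095 -0.69821083  0.54034512] [[-0.1574382   0.00301951  0.12668306]]
block 0.66 tail [-0.1568  0.0022] nose [-0.0565  0.0031] yaw 0.6
[-0.165, 0.003, 0.135] [ 0.   -0.   -0.01] [ 0.01 -0.01 -0.  ]
[-0.14, 0.003, 0.135] [-0.4  -0.    0.28] [ 0.01 -0.01 -0.  ]
[-0.115, 0.003, 0.135] [-0.81 -0.    0.57] [ 0.01 -0.01 -0.  ]
[-0.09, 0.002, 0.135] [-1.21 -0.02  0.87] [ 0.01 -0.01 -0.  ]
[-0.065, 0.002, 0.135] [-1.62 -0.02  1.16] [ 0.01 -0.01 -0.  ]
[-0.05, 0.002, 0.135] [-1.86 -0.02  1.34] [ 0.01 -0.01 -0.  ]
```

Emit:
drive_tool(
  rows=[
    {"dx": -0.13,"dy": 0,"dz": 0.09,"wx": 0,"wy": 0,"wz": 0,"hand": 0},
    {"dx": -0.27,"dy": 0,"dz": 0.19,"wx": 0,"wy": 0,"wz": 0,"hand": 0},
    {"dx": -0.4,"dy": 0,"dz": 0.28,"wx": 0,"wy": 0,"wz": 0,"hand": 0},
    {"dx": -0.54,"dy": 0,"dz": 0.38,"wx": 0,"wy": 0,"wz": 0,"hand": 0},
    {"dx": -0.67,"dy": 0,"dz": 0.48,"wx": 0,"wy": 0,"wz": 0,"hand": 0},
    {"dx": -0.81,"dy": 0,"dz": 0.57,"wx": 0,"wy": 0,"wz": 0,"hand": 0},
    {"dx": -0.94,"dy": -0.01,"dz": 0.67,"wx": 0,"wy": 0,"wz": 0,"hand": 0},
    {"dx": -1.08,"dy": -0.01,"dz": 0.77,"wx": 0,"wy": 0,"wz": 0,"hand": 0},
    {"dx": -1.21,"dy": -0.02,"dz": 0.87,"wx": 0,"wy": 0,"wz": 0,"hand": 0},
    {"dx": -1.35,"dy": -0.02,"dz": 0.97,"wx": 0,"wy": 0,"wz": 0,"hand": 0},
    {"dx": -1.48,"dy": -0.02,"dz": 1.06,"wx": 0,"wy": 0,"wz": 0,"hand": 0},
    {"dx": -1.62,"dy": -0.02,"dz": 1.16,"wx": 0,"wy": 0,"wz": 0,"hand": 0},
    {"dx": -1.62,"dy": -0.02,"dz": 1.16,"wx": 0,"wy": 0,"wz": 0,"hand": 0},
  ],
)

```text
clock: 13.0
eef_pos: [0.594, -0.0539, 0.127]
tool_rot: [0.705, 0.639, -0.229, 0.208]
ft_force: [0.3, 0.4, 0.5]
grip_width: 0.0003
grasp_force: 0.0
```

```bash
python3 - <<'E'
import h; from h import *
h.CH=CT
o=bot.get_obs();print(o["clock"],o["ft_force"],toc(CT,o["eef_pos"]))
block_top()
bot.camera("wrist"); c=cam("wrist",o)
for t in ("block","flap"):
  for n in ("top","wrist"): print(t,n,[(np.round(d["extent"]).tolist(),round(d["score"],2)) for d in bot.look_for(n,t)][:4])
print(proj(c,tow(CT,[[-.06,.017,.145],[-.06,-.013,.145],[-.222,.077,.125],[-.222,-.077,.125]])).round())
rows([[-.065,.002,.135],[-.05,.002,.135],[-.035,.002,.135],[-.02,.002,.135],[-.012,.002,.135]],tilt=36)
E
```

```text
13.0 [0.32412101 0.35230496 0.50069155] [[-0.05800246  0.00200139  0.12703842]]
block 0.91 tail [-0.0569  0.0041] nose [-0.0063  0.0026] yaw -1.7
block top [([263.0, 295.0, 32.0, 20.0], 0.93), ([366.0, 209.0, 30.0, 18.0], 0.74), ([381.0, 210.0, 260.0, 118.0], 0.73)]
block wrist [([324.0, 261.0, 60.0, 4.0], 0.49)]
flap top [([379.0, 205.0, 8.0, 41.0], 0.62)]
flap wrist [([324.0, 366.0, 15.0, 31.0], 0.67)]
[[ 353.  293.]
 [ 286.  293.]
 [ 981. -419.]
 [-391. -422.]]
[-0.065, 0.002, 0.135] [-0.01 -0.01  0.01] [ 0.02 -0.01  0.01]
[-0.05, 0.002, 0.135] [-0.25 -0.01  0.18] [ 0.02 -0.01  0.01]
[-0.035, 0.002, 0.135] [-0.5  -0.01  0.36] [ 0.02 -0.01  0.01]
[-0.02, 0.002, 0.135] [-0.74 -0.01  0.54] [ 0.02 -0.01  0.01]
[-0.012, 0.002, 0.135] [-0.87 -0.01  0.63] [ 0.02 -0.01  0.01]
```

```bash
python3 - <<'E'
import h; from h import *
h.CH=CT
for t,x in ((36,-.065),(39,-.055),(43,-.045),(43,-.035),(43,-.027),(43,-.019)): rows([[x,.002,.135]],tilt=t)
E
```

```text
[-0.065, 0.002, 0.135] [-0.01 -0.01  0.01] [ 0.02 -0.01  0.01]
[-0.055, 0.002, 0.135] [-0.18 -0.01  0.12] [ 0.02 -0.61  0.01]
[-0.045, 0.002, 0.135] [-0.36 -0.01  0.24] [ 0.02 -1.41  0.01]
[-0.035, 0.002, 0.135] [-0.52 -0.01  0.36] [ 0.02 -1.41  0.01]
[-0.027, 0.002, 0.135] [-0.65 -0.01  0.45] [ 0.02 -1.41  0.01]
[-0.019, 0.002, 0.135] [-0.78 -0.01  0.55] [ 0.02 -1.41  0.01]
```

Emit:
drive_tool(
  rows=[
    {"dx": -0.09,"dy": 0,"dz": 0.06,"wx": 0,"wy": -0.3,"wz": 0,"hand": 0},
    {"dx": -0.18,"dy": 0,"dz": 0.12,"wx": 0,"wy": -0.6,"wz": 0,"hand": 0},
    {"dx": -0.27,"dy": 0,"dz": 0.18,"wx": 0,"wy": -1.0,"wz": 0,"hand": 0},
    {"dx": -0.36,"dy": -0.01,"dz": 0.24,"wx": 0,"wy": -1.41,"wz": 0,"hand": 0},
    {"dx": -0.44,"dy": -0.01,"dz": 0.3,"wx": 0,"wy": -1.41,"wz": 0,"hand": 0},
    {"dx": -0.52,"dy": -0.01,"dz": 0.36,"wx": 0,"wy": -1.41,"wz": 0,"hand": 0},
    {"dx": -0.6,"dy": -0.01,"dz": 0.41,"wx": 0,"wy": -1.41,"wz": 0,"hand": 0},
    {"dx": -0.65,"dy": -0.01,"dz": 0.45,"wx": 0,"wy": -1.41,"wz": 0,"hand": 0},
    {"dx": -0.72,"dy": -0.01,"dz": 0.5,"wx": 0,"wy": -1.41,"wz": 0,"hand": 0},
    {"dx": -0.78,"dy": -0.01,"dz": 0.55,"wx": 0,"wy": -1.41,"wz": 0,"hand": 0},
    {"dx": -0.78,"dy": -0.01,"dz": 0.55,"wx": 0,"wy": -1.41,"wz": 0,"hand": 0},
    {"dx": -0.78,"dy": -0.01,"dz": 0.55,"wx": 0,"wy": -1.41,"wz": 0,"hand": 0},
  ],
)

```text
clock: 14.55
eef_pos: [0.5892, -0.1002, 0.1277]
tool_rot: [0.689, 0.625, -0.271, 0.247]
ft_force: [-0.6, -0.2, 0.0]
grip_width: -0.0003
grasp_force: 0.0
```

```bash
python3 - <<'E'
import h; from h import *
h.CH=CT
o=bot.get_obs();print(o["clock"],o["ft_force"],toc(CT,o["eef_pos"]))
t=bot.camera("top");s=bot.camera("scene");w=bot.camera("wrist")
for k,im in zip("tsw",(t,s,w)): cv2.imwrite(f"pics/d_{k}.png",im[:,:,::-1])
for n in ("top","scene","wrist"): print(n,[(np.round(d["extent"]).tolist(),round(d["score"],2)) for d in bot.look_for(n,"block")][:5])
a=cam("top");b=cam("scene")
for nm,P in (("on tray tail",[-.011,.002,.145]),("centre",[.039,.002,.145]),("box floor",[.11,0,.02])): print(nm,proj(a,tow(CT,P)).round(),proj(b,tow(CT,P)).round())
E
```

```text
14.55 [-0.63505394 -0.15151237  0.0336422 ] [[-0.01144541  0.00173201  0.1276509 ]]
top [([272.0, 294.0, 19.0, 24.0], 0.73)]
scene [([418.0, 240.0, 29.0, 14.0], 0.66), ([372.0, 161.0, 16.0, 11.0], 0.61)]
wrist [([320.0, 191.0, 634.0, 383.0], 0.62)]
on tray tail [[374. 208.]] [[289. 205.]]
centre [[402. 212.]] [[267. 211.]]
box floor [[427. 225.]] [[243. 249.]]
```

```bash
cat >> h.py <<'E'
def boxdiff(tag):
    for n,sl in (("top",(165,262,384,500)),("scene",(160,285,185,300))):
        im=bot.camera(n)[:,:,::-1]; cv2.imwrite(f"pics/{tag}_{n}.png",im)
        ref=cv2.imread(f"pics/{n}0.png"); r0,r1,c0,c1=sl
        d=np.abs(im.astype(int)-ref).max(2)[r0:r1,c0:c1]>25
        k,l,st,ce=cv2.connectedComponentsWithStats(d.astype(np.uint8))
        for i in range(1,k):
            if st[i,4]>25:
                m=l==i; print(n,"area",st[i,4],"ctr",(ce[i]+[c0,r0]).round().tolist(),"wh",st[i,2:4].tolist(),"rgb",im[r0:r1,c0:c1][m].mean(0)[::-1].round().tolist(),"was",ref[r0:r1,c0:c1][m].mean(0)[::-1].round().tolist())
E
python3 - <<'E'
from h import *
boxdiff("d1")
E
```

```text
scene area 767 ctr [218.0, 166.0] wh [71, 17] rgb [128.0, 94.0, 59.0] was [191.0, 133.0, 77.0]
scene area 1503 ctr [249.0, 192.0] wh [57, 45] rgb [167.0, 159.0, 144.0] was [198.0, 177.0, 152.0]
scene area 316 ctr [295.0, 196.0] wh [14, 43] rgb [121.0, 118.0, 119.0] was [186.0, 182.0, 186.0]
scene area 27 ctr [187.0, 227.0] wh [6, 9] rgb [195.0, 134.0, 77.0] was [168.0, 116.0, 67.0]
scene area 176 ctr [240.0, 251.0] wh [36, 18] rgb [99.0, 86.0, 76.0] was [70.0, 72.0, 71.0]
```

```bash
python3 - <<'E'
from h import *
im=cv2.imread("pics/d1_top.png").astype(int);ref=cv2.imread("pics/top0.png").astype(int)
print("rows 185-255 x cols 388-480: now R-B / was R-B")
A=(im[:,:,2]-im[:,:,0]);B=(ref[:,:,2]-ref[:,:,0])
for r in range(175,262,6): print(r,A[r,388:500:6].tolist(),B[r,388:500:12].tolist())
h=__import__("h");h.CH=CT
rows([[-.1,.002,.137],[-.2,.002,.14],[-.27,.002,.25]],tilt=43)
E
```

```text
rows 185-255 x cols 388-480: now R-B / was R-B
175 [-36, 17, 44, 47, 45, 47, 47, 47, 47, 48, 46, 46, 52, 51, 15, -31, -34, -36, -36] [-38, 47, 47, 48, 50, 48, 54, 14, -36, -38]
181 [-36, 43, 47, 46, 45, 45, 42, 43, 41, 40, 40, 42, 47, 47, 47, 40, -22, -20, -21] [-37, 48, 47, 45, 44, 43, 50, 50, -22, -23]
187 [-37, -23, -20, -19, -22, -27, -27, -13, 32, 43, 44, 46, 45, 51, -24, -21, -21, -20, -20] [-40, -21, -23, -29, 34, 45, 48, -25, -21, -20]
193 [-37, -9, -10, -10, -9, -9, -11, -11, -11, -16, -18, -22, -21, -22, -18, -21, -20, -22, -19] [-37, -10, -10, -9, -9, -20, -24, -22, -22, -21]
199 [-36, -13, -11, -11, -9, -10, -9, -10, -9, -9, -9, -11, -10, -11, -19, -21, -20, -20, -20] [-38, -12, -13, -7, -10, -10, -10, -21, -21, -22]
205 [-36, -10, -11, -9, -8, -9, -11, -8, -10, -9, -9, -10, -9, -17, -21, -19, -20, -21, -21] [-39, -11, -9, -11, -11, -9, -9, -21, -22, -20]
211 [-37, -12, -10, -10, -10, -12, -10, -10, -9, -10, -10, -11, -10, -20, -22, -20, -20, -20, -20] [-37, -11, -10, -11, -8, -11, -10, -22, -21, -21]
217 [-37, -10, -9, 13, 14, -4, -11, -12, -8, -8, -11, -10, -11, -20, -2
[... 563 characters left out ...]
, -20, -19, -20, -35] [-23, -10, -9, -9, -10, -11, -10, -21, -21, -35]
247 [-38, -36, -32, -15, -11, -12, -9, -12, -9, -11, -10, -10, -10, -21, -21, -20, -21, -21, -33] [-35, -30, -12, -9, -11, -10, -10, -21, -21, -36]
253 [-37, -37, -37, -36, -38, -37, -38, -38, -36, -36, -25, -14, -10, -21, -18, -20, -19, -21, -36] [-35, -33, -35, -35, -33, -22, -12, -20, -22, -33]
259 [-16, -21, -20, -15, -6, -15, -34, -37, -35, -37, -37, -37, -36, -36, -35, -35, -36, -35, -39] [-17, -20, -8, -30, -34, -31, -35, -33, -34, -37]
[-0.1, 0.002, 0.137] [ 1.16  0.01 -1.14] [ 0.02 -0.    0.  ]
[-0.2, 0.002, 0.14] [ 2.58  0.01 -2.55] [ 0.02 -0.    0.  ]
[-0.27, 0.002, 0.25] [ 2.11  0.01 -5.11] [ 0.02 -0.    0.  ]
```

The brown patch at columns 400–450, rows 217–235 of the top view is the block lying flat on the box floor. I'll draw the fingers back out.

Emit:
drive_tool(
  rows=[
    {"dx": 0.4,"dy": 0,"dz": -0.38,"wx": 0,"wy": 0,"wz": 0,"hand": 0},
    {"dx": 0.8,"dy": 0,"dz": -0.76,"wx": 0,"wy": 0,"wz": 0,"hand": 0},
    {"dx": 1.16,"dy": 0,"dz": -1.14,"wx": 0,"wy": 0,"wz": 0,"hand": 0},
    {"dx": 1.8,"dy": 0,"dz": -1.8,"wx": 0,"wy": 0,"wz": 0,"hand": 0},
    {"dx": 2.58,"dy": 0,"dz": -2.55,"wx": 0,"wy": 0,"wz": 0,"hand": 0},
    {"dx": 2.58,"dy": 0,"dz": -2.55,"wx": 0,"wy": 0,"wz": 0,"hand": 0},
    {"dx": 2.11,"dy": 0,"dz": -5.11,"wx": 0,"wy": 0,"wz": 0,"hand": 0},
    {"dx": 2.11,"dy": 0,"dz": -5.11,"wx": 0,"wy": 0,"wz": 0,"hand": 0},
    {"dx": 2.11,"dy": 0,"dz": -5.11,"wx": 0,"wy": 0,"wz": 0,"hand": 0},
    {"dx": 2.11,"dy": 0,"dz": -5.11,"wx": 0,"wy": 0,"wz": 0,"hand": 0},
    {"dx": 2.11,"dy": 0,"dz": -5.11,"wx": 0,"wy": 0,"wz": 0,"hand": 0},
    {"dx": 2.11,"dy": 0,"dz": -5.11,"wx": 0,"wy": 0,"wz": 0,"hand": 0},
  ],
)

```text
clock: 16.15
eef_pos: [0.6131, 0.1494, 0.2411]
tool_rot: [0.689, 0.625, -0.272, 0.246]
ft_force: [0.7, -0.4, -0.5]
grip_width: 0.0
grasp_force: 0.0
```

```bash
python3 - <<'E'
from h import *
o=bot.get_obs();print(o["clock"],o["ft_force"],o["joint_vel"].round(3) if hasattr(o["joint_vel"],"round") else o["joint_vel"])
boxdiff("d2")
for n in ("top","scene"):
  for t in ("block","rough","glue","hammer","flap"): print(n,t,[(np.round(d["extent"]).tolist(),round(d["score"],2)) for d in bot.look_for(n,t)][:4])
im=cv2.imread("pics/d2_top.png").astype(int);ref=cv2.imread("pics/top0.png").astype(int)
print("flap strip diff",np.abs(im-ref).max(2)[185:235:4,372:388].tolist())
E
```

```text
16.15 [ 0.67881351 -0.39543864 -0.54860449] [-0.009  0.003 -0.013  0.005 -0.001  0.002]
top area 396 ctr [409.0, 248.0] wh [66, 48] rgb [89.0, 168.0, 130.0] was [74.0, 141.0, 109.0]
top area 676 ctr [426.0, 226.0] wh [50, 19] rgb [140.0, 128.0, 123.0] was [103.0, 108.0, 114.0]
top area 63 ctr [456.0, 258.0] wh [16, 8] rgb [87.0, 165.0, 128.0] was [73.0, 139.0, 107.0]
top area 46 ctr [472.0, 259.0] wh [15, 6] rgb [87.0, 164.0, 127.0] was [73.0, 137.0, 106.0]
top area 35 ctr [496.0, 259.0] wh [10, 6] rgb [88.0, 168.0, 129.0] was [73.0, 140.0, 108.0]
scene area 406 ctr [286.0, 167.0] wh [45, 20] rgb [130.0, 97.0, 65.0] was [195.0, 137.0, 81.0]
scene area 106 ctr [239.0, 250.0] wh [29, 17] rgb [98.0, 86.0, 75.0] was [70.0, 72.0, 71.0]
top block [([248.0, 294.0, 67.0, 22.0], 0.82), ([241.0, 158.0, 26.0, 30.0], 0.71)]
top rough [([307.0, 145.0, 56.0, 20.0], 0.69), ([434.0, 154.0, 116.0, 31.0], 0.43)]
top glue [([325.0, 272.0, 21.0, 31.0], 0.96), ([382.0, 212.0, 260.0, 115.0], 0.3)]
top hammer [([435.0, 152.0, 109.0, 32.0], 0.74), ([380.0, 212.0, 255.0, 116.0], 0.21)]
top flap [([377.0, 209
[... 450 characters left out ...]
, 13, 7, 10, 10, 11, 8, 10], [10, 10, 10, 15, 11, 12, 9, 6, 9, 7, 8, 10, 9, 11, 10, 9], [10, 11, 12, 12, 10, 9, 13, 9, 9, 7, 9, 9, 11, 10, 9, 9], [14, 14, 12, 11, 9, 10, 9, 10, 7, 9, 9, 9, 8, 9, 11, 11], [12, 12, 11, 8, 10, 12, 9, 11, 10, 9, 10, 11, 8, 9, 10, 9], [12, 14, 12, 9, 9, 9, 13, 9, 8, 9, 11, 10, 11, 11, 9, 9], [12, 12, 5, 10, 11, 8, 10, 11, 11, 15, 25, 22, 13, 13, 11, 8], [13, 13, 11, 8, 6, 7, 12, 18, 28, 26, 27, 25, 27, 25, 26, 26], [12, 12, 10, 8, 5, 8, 9, 19, 25, 27, 28, 26, 25, 27, 27, 27], [13, 9, 13, 11, 14, 11, 11, 23, 28, 27, 25, 26, 24, 26, 27, 27], [16, 12, 11, 8, 13, 9, 17, 27, 26, 25, 26, 25, 27, 25, 26, 24], [8, 13, 7, 8, 9, 17, 22, 26, 24, 26, 27, 26, 26, 27, 27, 22]]
```

The block is in the box, the flap strip looks as it did at the start, and the bystanders haven't moved.

```bash
python3 -c "
from workcell import bot
print(bot.job_done())"
```

```text
the job is handed in; nothing more can be done
None
```

The block was pushed through the doorway and lies on the collecting-box floor, the fingers are out, the flap looks shut, the other things are where they were, and the job was handed in at about 16 s of the 48 s allowed.

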